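Hold a resin offcut home in the cutting jig

ROBOT

A 6-joint arm with a two-finger parallel gripper is mounted at the origin on the work surface. World frame = base frame: x ahead of the robot, y to its left, z up, the work surface at z = 0. Lengths are in mm, angles in rad, forces in N, time in s.
With the tool pointing down it reaches from about 275 to 750 mm from the base axis. Payload 10.2 kg.
Tool frame: the origin (TCP) lies midway between the tips of the shut fingers; the grasp point (between the pads) lies 19 mm behind it; z points along the fingers, y is the line along which they close (so a half turn about z gives the same grasp; the last joint's range is limited). The gripper opens to 85 mm and grips with 20 to 120 N. Pads are 22 mm wide; open, the fingers measure 114 mm over their backs; the gripper's body (76 mm by 85 mm) begins 54 mm behind the grasp point. The pads swing forward as they close: fully open they stand 13 mm farther back than shut.
Start: joints at [-1.393, 0.313, 1.498, -0, 1.331, -0.223], TCP at [204.819, -483.404, 198.294] pointing down, gripper open.
Joint ranges: [-2.94, 2.94], [-0.97, 2.17], [0.19, 2.56], [-1.23, 4.37], [0.02, 3.11], [-2.88, 2.88]. Speed limits (rad/s): [2.39, 2.39, 3.01, 3.14, 3.14, 3.14].

INTERFACE

Orientations are given as a unit quaternion [w, x, y, z].
In Python, from rig import sense, capture, finish_job, find_in, place_of gives the robot as it stands. The module is installed in compiled form; this text tells all that it offers.
- The arm moves only by the shell command python3 -m jog 'ROWS' [FORCE]. ROWS is JSON, a list of rows, each an object of numbers: "tx", "ty", "tz": the shift along the tool's x, y, z in mm; "ax", "ay", "az": the turn, a rotation vector about the tool's x, y, z in rad; "jaw": the closure, from -1 (fully open) to 1 (shut), so that 0 is half open. In form: [{"tx": .., "ty": .., "tz": .., "ax": .., "ay": .., "az": .., "jaw": ..}, ...]. A call has 1 to 5 rows; each row shifts and turns the commanded pose from where the row before left it, along the tool's axes as they then stand; what a row does not reach is not made up. A row lasts 1/8 s, in which the tool goes at most 62.5 mm and 10.7 degrees, less where a joint would pass 70% of its speed; a pose out of reach is approached as far as the arm can. A call with a gripper value outside its range is refused whole. The fingers move at their own pace and stop on an object; FORCE is the grip in N (left out, the last holds). Time passes only in rows, so rows that do not move let the fingers close. It gives the time, the measured TCP pose, the force, the opening and the grip force at its end, in the units of the state.
- sense(): the state, without advancing time (a new reading comes with each control period).
- capture(name): name is "scene" or "top" or "wrist"; returns a dict with "color" (400x640x3 uint8, red, green, blue), "depth" (400x640 float32, mm along the optical axis (not along the pixel's ray), 0 where there is no reading), "fx", "fy", "cx", "cy" (pixels), "camera_from_world" (4x4, takes a point from world to camera coordinates); the wrist camera has in their place "mount" (4x4, takes a point from camera to tool coordinates, whose origin is the TCP and whose axes are the flange's). Camera axes: x right, y up, looking along -z (the intrinsics and any distortion apply to the point x, -y, -z); pixel columns grow to the right and rows downward; lengths in mm; the calibration is good to about 2 mm. A picture is of the moment at which its call begins: read the wrist's pose just before it.
- finish_job(): hands the job in; it is judged then, once.
Trained networks look in the newest picture that a camera, given by its name, has taken for a name from the list of things; names that differ only in an ending like _2 or _b are one class to them, and where a whole thing is asked for, a point or a joint stands for the part that bears it (a point fixed in the world has none). Each returns a list of dicts, best first, with "conf" (0 to 1); they miss things now and then, are a little off and sometimes report something else, mostly with a low value. They report only what shows in the picture. A call takes as long as a camera call. They do not tell look-alikes from the thing itself.
- find_in(query, camera): "centre" ([column, row] in pixels, amid what is visible of it).
- place_of(query, camera): "centre" ([column, row] in pixels: a listed point, or the origin of a listed thing).
The state is a dict: "time_s": time; "joints": joint angles; "dq": joint speeds; "tau": joint torques, N m; "eef_pos": TCP position; "ee_rot": TCP orientation; "force": force on the tool from outside, world axes, zero at the start; "wrist_torque": the same for the moment, N m; "grip_width": opening from 0.0 (shut) to 1.0 (fully open); "grip_force": force on a finger pad.
Only numpy, scipy, OpenCV 4.12 (cv2) and the standard library are available. Lean on these libraries where they do the work, as an engineer would, in place of code of your own. Each camera call takes 0.05 s, during which the arm holds its last target. There are 200 camera calls.

TASK

Lay the bevelled teal resin offcut on the plywood bed of the cutting jig, its tall square long side to the aluminium fence (bevel up, away from the fence) and its end touching the orange stop block, and let go of it. Then, with one firm diagonal push of the fingers on its bevel (about 12 N, as much towards the fence as down), press it against fence and bed together, and finish while still holding that push. Do not shift the stop block's setting, and leave the other things on the bench where they are.

Things in the scene. Friction and masses are not known exactly. Their poses are not given: they have to be found in the camera images.
- offcut: Teal resin bar, loose, 0.2-0.36 kg, 45 (x) by 110 (y) by 55 mm high. Origin: centre of its underside, z up. +x side square, full height; -x side upright to 39 mm, then a 45-degree bevel (16 mm wide, 16 high). Starts flat on the bench left or right of the jig, bevel to the robot, yaw within 0.7. Gripped across x with fingertips 28 mm above its underside, the fingers clear the fence.
- bevel_mid (a point): Middle of the offcut's bevel face, at (-14.5, 0, 47) mm in the offcut's frame; the bevel faces half up, half towards its -x.
- offcut_end (a point): Middle of the offcut's +y end face, at (0, 55, 27.5) mm in its frame. This end goes against the stop.
- jig: Cutting jig fixed to the bench, yaw within 0.3. Origin: centre of its underside; x across it, away from the robot, y along the fence, z up. Bed 180 (x) by 320 mm (y), top at z = 22 mm. Upright fence face, looking to -x, at x = 50 mm; fence 310 mm long, 8 thick, top at z = 46 mm. An offcut home on the fence has its origin at x = 27.5, z = 22 mm and axes parallel to the jig's.
- bed: The jig's waxed plywood bed, slippery for the offcut, as is the fence (friction 0.24 to 0.36); same origin and axes as the jig (top 22 mm above the origin).
- fence: The jig's aluminium fence; same origin and axes as the jig.
- stop_face (a point): On the face of the orange stop block that looks to the jig's -y, 22.5 mm before the fence face, 15.5 mm above the bed; axes as the jig's. The stop is 38 mm (x) by 30 mm (y), 38 mm high, with a black knob 10 mm higher, in front of the fence on the +y half of the bed. Clamped: slips only above about 40 N. Its setting varies: face at jig y = 50 to 110 mm.
- plaster_bar: White plaster bar, same shape as the offcut, loose bystander on the other side of the jig.
- pigment_jar: Blue jar with white cap, 64 mm across, 95 mm high, bystander beyond the jig at the left; origin under its centre.
- brush_mug: White ceramic cup, 80 mm across, 95 mm high, bystander beyond the jig at the right; origin under its centre.
- screwdriver: Screwdriver lying along y beyond the jig, bystander.
- stone_chunk: Rough white stone chunk, about 60 x 75 x 60 mm, bystander at the left; origin under its centre.
- amber_block: Amber resin block 60 x 50 x 30 mm, bystander at the right; origin under its centre.
Not all that is in view belongs to the job. What is shaped like the offcut but green or yellow is not meant.

How it is judged (in metres and radians):
On the way:
1. the offcut lies flat on the jig's bed, let go (z of offcut in the frame of jig between 0.019 and 0.0245 m and angle between offcut's own z axis and vertical below 0.05 rad and x of offcut in the frame of jig between -0.07 and 0.05 m and contact force between the fingers and offcut below 0.2 N), for 0.2 s.
At the end, for the whole second after the job is handed in: Holding: offcut flat on the bed, square side within 3 mm of the fence and parallel within 0.04 rad, bevel away from it, end within 4 mm of the stop; fingers push from the bevel side with over 4 N, so it presses the fence with over 2.5 N and the bed with over 5 N, still for the last second (z of offcut in the frame of jig between 0.019 and 0.0245 m and angle between offcut's own z axis and vertical below 0.05 rad and x of offcut in the frame of jig between 0.0245 and 0.03 m and angle between the y axis of offcut and the y axis of jig, either way round below 0.04 rad and x of bevel_mid in the frame of jig below 0.02 m and y of offcut_end in the frame of stop_face between -0.004 and 0.002 m and contact force between offcut and fence above 2.5 N and contact force between offcut and bed above 5 N and contact force between the fingers and offcut above 4 N and x of the grasp point in the frame of offcut below -0.005 m and linear speed of offcut below 0.01 m/s); the arm keeps its last pose, push and grip.
It fails at once if the stop block's setting was shifted by more than 4 mm (distance of stop_face from where it was at the start of the episode above 0.004 m).
It fails at once if another thing on the bench was moved by more than 20 mm (distance of any of plaster_bar, pigment_jar, brush_mug, screwdriver, stone_chunk, amber_block from where it was at the start of the episode above 0.02 m).
It also fails if it takes over 48 s, if anything falls off the work surface, if the arm or the gripper's body presses on something with over 40 N, if the wrist force passes 120 N, or if a joint passes its speed limit or range.

## Working session

There is one attempt and no reset: what is moved stays moved. The work goes in short steps, Python scripts to look and compute and a shell command to move; the robot and the scene stay as the last step left them, time stands still between calls to the robot, and variables do not carry over. Pictures are saved under pics/ and viewed, at most 13 in all, crops included, and the job is handed in when it is done.

```bash
mkdir -p pics; cat > h.py <<'E'
import numpy as np, cv2
from rig import sense, capture, find_in, place_of
from scipy.spatial.transform import Rotation as R
def T_wt(s):
    q=s["ee_rot"]; T=np.eye(4); T[:3,:3]=R.from_quat([q[1],q[2],q[3],q[0]]).as_matrix(); T[:3,3]=s["eef_pos"]; return T
def shot(name,fn=None):
    s=sense(); c=capture(name)
    c["wc"]=T_wt(s)@c["mount"] if name=="wrist" else np.linalg.inv(c["camera_from_world"])
    if fn: cv2.imwrite("pics/"+fn,c["color"][:,:,::-1])
    return c
def ray(c,uv):
    d=np.array([(uv[0]-c["cx"])/c["fx"],-(uv[1]-c["cy"])/c["fy"],-1.0]); return c["wc"][:3,3],c["wc"][:3,:3]@d
def at_z(c,uv,z):
    o,d=ray(c,uv); return o+d*(z-o[2])/d[2]
def cloud(c):
    v,u=np.mgrid[:400,:640]; D=c["depth"]
    P=np.stack([(u-c["cx"])/c["fx"]*D,-(v-c["cy"])/c["fy"]*D,-D],-1)
    return P@c["wc"][:3,:3].T+c["wc"][:3,3]
E
python3 - <<'E'
from h import *
print(sense())
for n in("top","scene"):
    c=shot(n,n+"0.png"); P=cloud(c); print(n,{k:v for k,v in c.items() if k not in("color","depth")})
    for q in("offcut","bevel_mid","offcut_end","jig","stop_face","plaster_bar","pigment_jar","stone_chunk","amber_block"):
        print(q,[(np.round(r["centre"]).tolist(),round(r["conf"],2),P[int(r["centre"][1]),int(r["centre"][0])].round().tolist()) for r in place_of(q,n)[:3]])
E
```

```text
{'time_s': 0.0, 'joints': array([-1.39340169e+00,  3.13470209e-01,  1.49843397e+00, -3.90551702e-06,
        1.33097108e+00, -2.23410397e-01]), 'dq': array([-0.00052371,  0.00012236,  0.00193715,  0.0007212 ,  0.00025989,
        0.00100524]), 'tau': array([-1.46029820e-04, -4.12270439e+01, -2.59750539e+01, -2.10010658e-04,
        4.05346524e-03, -2.24510688e-05]), 'eef_pos': array([ 204.76419029, -483.10733944,  197.72592404]), 'ee_rot': array([-6.41178486e-04,  9.79986236e-01,  1.99064225e-01,  1.28576861e-05]), 'force': array([-1.11443827,  0.80688512, -0.63067583]), 'wrist_torque': array([ 0.06909894, -0.04481548,  0.02689906]), 'grip_force': 0.0, 'grip_width': 1.0000869019701952}
top {'fx': 487.5812848353486, 'fy': 487.5812848353486, 'cx': 322.97615383801565, 'cy': 201.79804875829421, 'camera_from_world': array([[-6.14203324e-03, -9.99836716e-01, -1.69945971e-02,
         1.17720100e+01],
       [ 9.85705715e-01, -8.91486748e-03,  1.68240209e-01,
        -5.36354099e+02],
       [-1.68364242e-01, -1.57183345e-02,  9.85599521e-01,
        -1.60008469e+03],
       [ 0.00000000e+0
[... 2403 characters left out ...]
.0, -356.0, 58.0]), ([223.0, 191.0], 0.65, [321.0, -176.0, 49.0])]
offcut_end [([220.0, 209.0], 0.93, [357.0, -215.0, 37.0]), ([217.0, 247.0], 0.79, [463.0, -297.0, 52.0]), ([178.0, 237.0], 0.63, [356.0, -339.0, 35.0])]
jig [([324.0, 201.0], 0.71, [526.0, -0.0, 23.0]), ([190.0, 245.0], 0.29, [372.0, -325.0, 3.0])]
stop_face [([346.0, 186.0], 0.56, [536.0, 77.0, 35.0])]
plaster_bar [([393.0, 134.0], 0.79, [495.0, 357.0, 38.0])]
pigment_jar [([430.0, 176.0], 0.76, [684.0, 274.0, 34.0])]
stone_chunk [([434.0, 153.0], 0.61, [669.0, 288.0, 97.0]), ([189.0, 245.0], 0.37, [372.0, -325.0, 3.0]), ([214.0, 245.0], 0.26, [456.0, -296.0, 57.0])]
amber_block [([223.0, 361.0], 0.8, [678.0, -441.0, 33.0])]
```

View pics/top0.png

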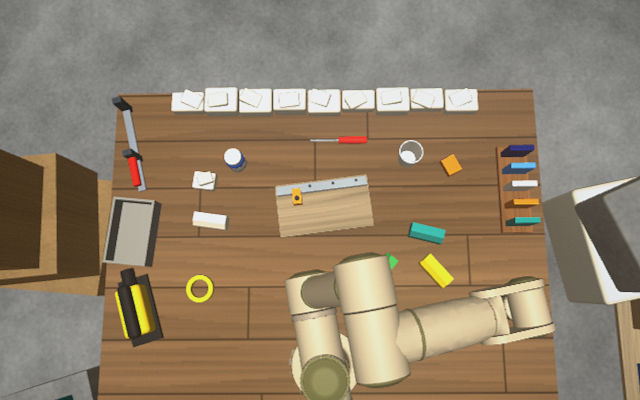

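View pics/scene0.png

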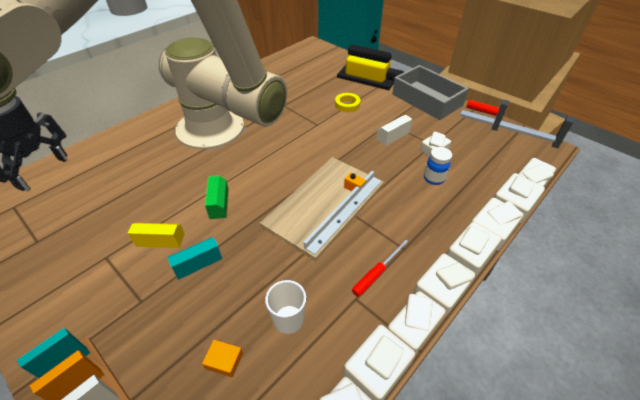

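The top view shows the teal offcut at about (427,232). The yellow look-alike is at (437,270), the green one at (390,262), and the jig at (323,205) with its stop at (297,197). Next I fit the poses from depth.

```bash
cat > fit.py <<'E'
from h import *
def seg(c,lo,hi,box):
    P=cloud(c); hsv=cv2.cvtColor(c["color"],cv2.COLOR_RGB2HSV)
    m=cv2.inRange(hsv,lo,hi)>0; x0,x1,y0,y1,z0,z1=box
    return P[m&(c["depth"]>0)&(P[...,0]>x0)&(P[...,0]<x1)&(P[...,1]>y0)&(P[...,1]<y1)&(P[...,2]>z0)&(P[...,2]<z1)]
def rect(Q): 
    r=cv2.minAreaRect(Q[:,:2].astype(np.float32)); (x,y),(w,h),a=r; a=np.radians(a)
    if h>w: w,h,a=h,w,a+np.pi/2
    a=(a-np.pi/2+np.pi/2)%np.pi-np.pi/2   # yaw: long axis relative to y
    return np.round([x,y,w,h],1),round(a,4)
E
python3 - <<'E'
from fit import *
for n in("top","scene"):
    c=shot(n)
    q=seg(c,(80,80,40),(95,255,255),(330,530,-450,-230,-10,90)); print(n,len(q),"all",rect(q[q[:,2]>8]))
    t=q[(q[:,2]>50)]; print(" topface",len(t),rect(t),t[:,2].mean().round(1))
    for z in(0,15,30,45,): 
        s=q[abs(q[:,2]-z)<7]; print(z,len(s), s.mean(0).round(1) if len(s) else "")
    s=seg(c,(8,150,120),(22,255,255),(450,620,20,180,15,90)); print(" stop",len(s),rect(s),rect(s[s[:,2]>54]) if (s[:,2]>54).sum()>4 else "", s[:,2].max().round(),s[:,2].min().round())
    b=seg(c,(8,40,90),(25,190,255),(380,680,-220,220,15,29)); print(" bed",len(b),rect(b),b[:,2].mean().round(1))
    f=seg(c,(0,0,90),(179,60,255),(450,680,-220,220,39,53)); print(" fence",len(f),rect(f),f[:,2].mean().round(1))
E
```

```text
top 501 all (array([ 430.5, -335.3,  110.4,   45.9]), np.float64(-0.2498))
 topface 310 (array([ 432.7, -336.5,  109.2,   39.1]), np.float64(-0.2509)) 55.6
0 3 [ 426.5 -403.     0.8]
15 8 [ 410.2 -327.1   18.1]
30 29 [ 409.6 -333.6   32.8]
45 191 [ 423.  -333.8   46.9]
 stop 116 (array([555.3,  96.7,  50.2,  27.7]), np.float64(-1.4437)) (array([555.6,  97. ,  49.7,  27.1]), np.float64(-1.4437)) 72.0 19.0
 bed 3631 (array([541.1,   9.3, 319.9, 204.4]), np.float64(0.1232)) 22.0
 fence 208 (array([582.9,  13.9, 308.9,  10.3]), np.float64(0.1184)) 46.0
scene 1224 all (array([ 432.2, -340.6,  109.4,   44.1]), np.float64(-0.246))
 topface 607 (array([ 435. , -341.2,  109.4,   38. ]), np.float64(-0.2506)) 56.1
0 53 [ 447.7 -347.     4.7]
15 176 [ 450.4 -346.6   14.9]
30 176 [ 450.4 -347.    30.1]
45 206 [ 447.7 -346.9   45.3]
 stop 231 (array([548.6,  92.5,  66.5,  32.2]), np.float64(-1.4722)) (array([556. ,  93.5,  52.2,  31.9]), np.float64(-1.4378)) 71.0 21.0
 bed 4293 (array([528.4,   4.1, 322.7, 181.7]), np.float64(0.1187)) 23.3
 fence 389 (array([581. ,  10.3, 312.6,  12.8]), np.float64(0.123)) 45.8
```

```bash
python3 -m jog '[{"tx":53,"ty":-9,"tz":-10},{"tx":53,"ty":-9,"tz":-10},{"tx":53,"ty":-9,"tz":-10},{"tx":53,"ty":-9,"tz":-10},{"tx":53,"ty":-9,"tz":-10}]' ; python3 -m jog '[{"az":-0.184},{"az":-0.184},{"az":-0.184},{"az":-0.184},{"az":-0.184}]'; python3 -m jog '[{"tz":0},{"tz":0}]'
python3 - <<'E'
from fit import *
print(sense()["eef_pos"],sense()["ee_rot"],sense()["joints"])
c=shot("wrist","w1.png")
q=seg(c,(80,80,40),(95,255,255),(330,530,-450,-230,-10,90)); print(len(q),"all",rect(q[q[:,2]>8]))
t=q[(q[:,2]>51)]; print(" topface",len(t),rect(t),t[:,2].mean().round(1))
E
```

```text
[ 204.83718736 -483.3853451   198.28817517] [-1.47629675e-05  9.79985662e-01  1.99068083e-01  9.80569696e-06] [-1.39336996e+00  3.12892299e-01  1.49772638e+00  1.94852808e-05
  1.33100394e+00 -2.23392018e-01]
0 all (array([0., 0., 0., 0.]), np.float64(-1.5708))
 topface 0 (array([0., 0., 0., 0.]), np.float64(-1.5708)) nanschema error: expected keys tx, ty, tz, ax, ay, az, jaw
schema error: expected keys tx, ty, tz, ax, ay, az, jaw
schema error: expected keys tx, ty, tz, ax, ay, az, jaw
<stdin>:5: RuntimeWarning: Mean of empty slice.
  ret = ret.dtype.type(ret / rcount)
```

View pics/w1.png

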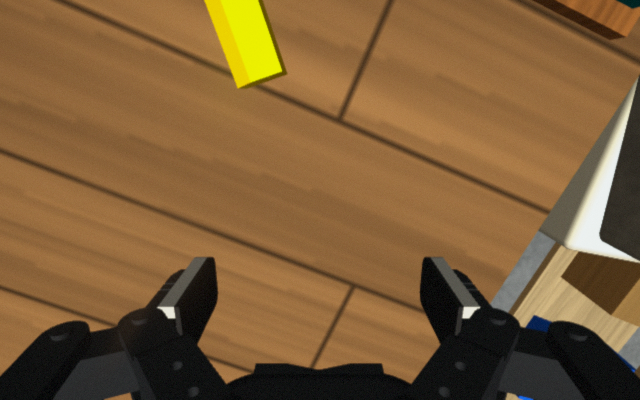

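All seven keys are required, so nothing moved. The picture shows only the yellow bar at about (245,45) and the open fingers. I'll resend with full rows.

```bash
python3 -m jog '[{"tx":53,"ty":-9,"tz":-10,"ax":0,"ay":0,"az":0,"jaw":-1},{"tx":53,"ty":-9,"tz":-10,"ax":0,"ay":0,"az":0,"jaw":-1},{"tx":53,"ty":-9,"tz":-10,"ax":0,"ay":0,"az":0,"jaw":-1},{"tx":53,"ty":-9,"tz":-10,"ax":0,"ay":0,"az":0,"jaw":-1},{"tx":53,"ty":-9,"tz":-10,"ax":0,"ay":0,"az":0,"jaw":-1}]' ; python3 -m jog '[{"tx":0,"ty":0,"tz":0,"ax":0,"ay":0,"az":-0.184,"jaw":-1},{"tx":0,"ty":0,"tz":0,"ax":0,"ay":0,"az":-0.184,"jaw":-1},{"tx":0,"ty":0,"tz":0,"ax":0,"ay":0,"az":-0.184,"jaw":-1},{"tx":0,"ty":0,"tz":0,"ax":0,"ay":0,"az":-0.184,"jaw":-1},{"tx":0,"ty":0,"tz":0,"ax":0,"ay":0,"az":-0.184,"jaw":-1}]'; python3 -m jog '[{"tx":0,"ty":0,"tz":0,"ax":0,"ay":0,"az":0,"jaw":-1}]'
cat >> fit.py <<'E'
def pose(s=None):
    s=s or sense(); M=T_wt(s)[:3,:3]; return s["eef_pos"].round(1),"yaw_y",round(float(np.arctan2(M[1,1],M[0,1])),4),"tilt",np.round(M[:2,2],4)
def cmd(d,yawd=0):  # world shift -> tool shift
    return (T_wt(sense())[:3,:3].T@np.array(d,float)).round(1)
E
python3 - <<'E'
from fit import *
print(pose(),sense()["joints"])
c=shot("wrist","w2.png")
q=seg(c,(80,80,40),(95,255,255),(330,530,-450,-230,-10,90)); print(len(q),"all",rect(q[q[:,2]>8]))
t=q[(q[:,2]>51)]; print(" topface",len(t),rect(t),t[:,2].mean().round(1))
E
```

```text
time_s: 1.78
eef_pos: [432.6, -337.4, 248.8]
ee_rot: [0.0, 0.98, 0.199, 0.0]
force: [-0.0, -1.4, 0.3]
grip_width: 0.998
grip_force: 0.0
time_s: 2.4
eef_pos: [431.3, -338.6, 248.3]
ee_rot: [-0.0, 0.788, 0.616, -0.0]
force: [0.2, -0.4, 0.6]
grip_width: 1.001
grip_force: 0.0
time_s: 2.52
eef_pos: [431.2, -338.6, 248.3]
ee_rot: [-0.0, 0.79, 0.613, -0.0]
force: [0.4, 1.2, 0.5]
grip_width: 0.998
grip_force: 0.0
(array([ 431.2, -338.6,  248.3]), 'yaw_y', -0.2517, 'tilt', array([-0.,  0.])) [-8.79348121e-01  3.35114007e-01  1.33750327e+00 -1.04255483e-05
  1.46901341e+00 -6.27695514e-01]
4128 all (array([ 428.3, -338. ,  110.6,   44.8]), np.float64(-0.2513))
 topface 3107 (array([ 433.3, -339.3,  110.2,   34.6]), np.float64(-0.2444)) 55.3
```

View pics/w2.png

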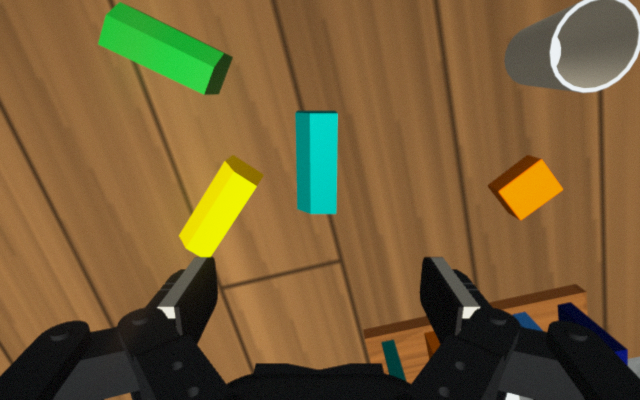

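The wrist view shows the teal bar at (317,162), aligned with the jaws and bevel to the left. Its yellow neighbour has a corner near (262,175), so I'll go down with the jaws only partly open.

```bash
python3 -m jog '[{"tx":0,"ty":-3,"tz":50,"ax":0,"ay":0,"az":0,"jaw":-0.5},{"tx":0,"ty":0,"tz":50,"ax":0,"ay":0,"az":0,"jaw":-0.5},{"tx":0,"ty":0,"tz":30,"ax":0,"ay":0,"az":0,"jaw":-0.5},{"tx":0,"ty":0,"tz":0,"ax":0,"ay":0,"az":0,"jaw":-0.5}]'; python3 -m jog '[{"tx":0,"ty":0,"tz":35,"ax":0,"ay":0,"az":0,"jaw":-0.5},{"tx":0,"ty":0,"tz":35,"ax":0,"ay":0,"az":0,"jaw":-0.5},{"tx":0,"ty":0,"tz":23,"ax":0,"ay":0,"az":0,"jaw":-0.5},{"tx":0,"ty":0,"tz":0,"ax":0,"ay":0,"az":0,"jaw":-0.5}]' ; python3 -m jog '[{"tx":0,"ty":0,"tz":0,"ax":0,"ay":0,"az":0,"jaw":0.3},{"tx":0,"ty":0,"tz":0,"ax":0,"ay":0,"az":0,"jaw":0.3},{"tx":0,"ty":0,"tz":0,"ax":0,"ay":0,"az":0,"jaw":0.3},{"tx":0,"ty":0,"tz":0,"ax":0,"ay":0,"az":0,"jaw":0.3}]' 40
```

```text
time_s: 3.08
eef_pos: [427.6, -337.1, 116.8]
ee_rot: [-0.002, 0.791, 0.612, -0.0]
force: [0.4, -0.1, 0.5]
grip_width: 0.747
grip_force: 0.0
time_s: 3.58
eef_pos: [428.4, -338.0, 25.7]
ee_rot: [-0.0, 0.79, 0.613, -0.0]
force: [-0.2, 0.2, 0.9]
grip_width: 0.749
grip_force: 0.0
time_s: 4.08
eef_pos: [428.5, -338.0, 25.6]
ee_rot: [0.0, 0.79, 0.613, 0.0]
force: [-0.1, 0.7, -0.0]
grip_width: 0.345
grip_force: 0.0
```

Width 0.345 equals the commanded closure and the grip force is zero, so there may be nothing between the pads. I'll look.

```bash
python3 - <<'E'
from fit import *
s=sense();print(s["grip_width"],s["grip_force"])
c=shot("wrist"); d=shot("scene")
cv2.imwrite("pics/w3.png",np.vstack([c["color"],cv2.resize(d["color"][170:295,90:290],(640,400))])[:,:,::-1][::1,::1][:800:1] if 0 else cv2.resize(np.hstack([c["color"],cv2.resize(d["color"][170:295,90:290],(640,400))]),(800,250))[:,:,::-1])
E
```

```text
0.3447889631571606 0.0
```

View pics/w3.png

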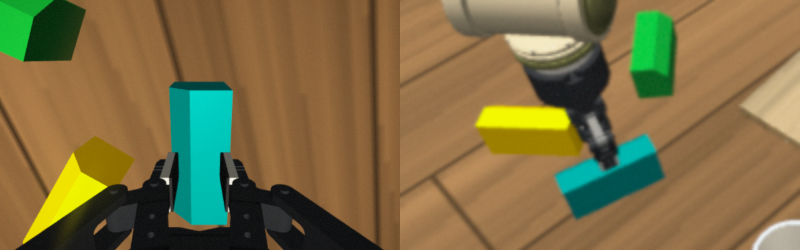

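The jaws straddle the bar at about (200,190) and just about touch it, so the closure isn't linear in opening. I'll close further.

```bash
python3 -m jog '[{"tx":0,"ty":0,"tz":0,"ax":0,"ay":0,"az":0,"jaw":1},{"tx":0,"ty":0,"tz":0,"ax":0,"ay":0,"az":0,"jaw":1},{"tx":0,"ty":0,"tz":0,"ax":0,"ay":0,"az":0,"jaw":1},{"tx":0,"ty":0,"tz":0,"ax":0,"ay":0,"az":0,"jaw":1}]' 60;  python3 -m jog '[{"tx":0,"ty":0,"tz":-10,"ax":0,"ay":0,"az":0,"jaw":1},{"tx":0,"ty":0,"tz":-30,"ax":0,"ay":0,"az":0,"jaw":1},{"tx":0,"ty":0,"tz":-50,"ax":0,"ay":0,"az":0,"jaw":1},{"tx":0,"ty":0,"tz":-50,"ax":0,"ay":0,"az":0,"jaw":1},{"tx":0,"ty":0,"tz":0,"ax":0,"ay":0,"az":0,"jaw":1}]'
python3 - <<'E'
from fit import *
print(pose())
c=shot("wrist"); d=shot("scene")
cv2.imwrite("pics/w4.png",cv2.resize(np.hstack([c["color"],cv2.resize(d["color"][120:295,90:370],(640,400))]),(800,250))[:,:,::-1])
E
```

```text
time_s: 4.68
eef_pos: [428.3, -337.8, 25.3]
ee_rot: [-0.0, 0.79, 0.613, 0.0]
force: [-0.5, -0.3, 0.3]
grip_width: -0.0
grip_force: 0.0
time_s: 5.3
eef_pos: [429.6, -339.2, 169.8]
ee_rot: [0.004, 0.79, 0.613, 0.0]
force: [0.4, 0.5, -1.1]
grip_width: -0.0
grip_force: 0.0
(array([ 429.6, -339.2,  169.8]), 'yaw_y', -0.2498, 'tilt', array([ 0.0052, -0.0064]))
```

View pics/w4.png

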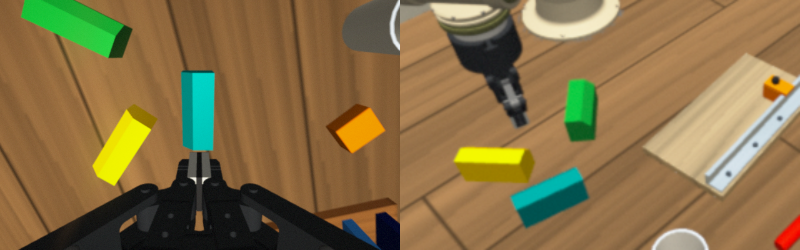

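The gripper missed: the bar is untouched and the jaws shut empty. Either the reported TCP or the calibration is off, so I'll compare the measured fingertip with the TCP.

```bash
python3 - <<'E'
from fit import *
s=sense(); print(pose(s),s["joints"].round(4)); tcp=np.append(s["eef_pos"],1)
for n in("scene","top"):
    c=shot(n); p=c["camera_from_world"]@tcp; u=np.array([c["cx"]+c["fx"]*p[0]/-p[2],c["cy"]-c["fy"]*p[1]/-p[2]]); print(n,"tcp px",u.round(), "exp depth",-p[2].round())
    P=cloud(c); hsv=cv2.cvtColor(c["color"],cv2.COLOR_RGB2HSV); m=(hsv[...,2]<90)&(P[...,2]>60)&(P[...,2]<330)&(abs(P[...,0]-430)<200)&(abs(P[...,1]+339)<200)
    q=P[m]; i=np.argsort(q[:,2])[:15]; print(len(q),"lowest",np.median(q[i],0).round(), "mean",q.mean(0).round())
    if n=="scene": cv2.circle(c["color"],tuple(int(x) for x in u),4,(255,0,0),1); cv2.imwrite("pics/s5.png",cv2.resize(c["color"][80:280,60:380],(640,400))[:,:,::-1])
c=shot("wrist");print(c["mount"].round(3))
q=seg(c,(80,80,40),(95,255,255),(330,530,-450,-230,-10,90)); print(len(q),rect(q[q[:,2]>8]))
E
```

```text
(array([ 428.3, -337.7,  165.5]), 'yaw_y', -0.25, 'tilt', array([ 0.0003, -0.0003])) [-0.8826  0.3839  1.4861  0.      1.2712 -0.6326]
scene tcp px [179. 217.] exp depth 796.0
556 lowest [ 441. -341.  211.] mean [ 458. -346.  287.]
top tcp px [435. 229.] exp depth 1504.0
0 lowest [nan nan nan] mean [nan nan nan]
[[   0.       0.957    0.289   75.738]
 [   1.       0.      -0.      -0.621]
 [  -0.       0.289   -0.957 -176.277]
 [   0.       0.       0.       1.   ]]
6540 (array([ 428.2, -338.1,  110.7,   44.9]), np.float64(-0.2483))
  return _methods._mean(a, axis=axis, dtype=dtype,
  ret = um.true_divide(
<stdin>:6: RuntimeWarning: Mean of empty slice.
```

View pics/s5.png

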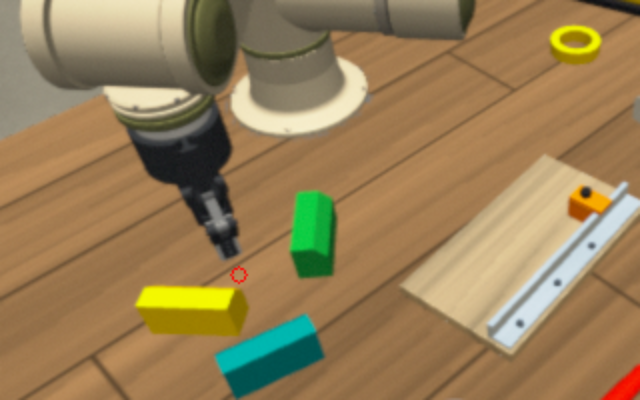

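The true fingertip at crop (230,255) sits above the predicted TCP at (239,274), so the fingers look shorter than stated. I'll measure their tip in tool coordinates with the wrist depth.

```bash
python3 - <<'E'
from fit import *
for k in range(2):
    s=sense(); c=shot("wrist"); P=cloud(c); T=np.linalg.inv(T_wt(s)); Q=P@T[:3,:3].T+T[:3,3]
    m=(c["depth"]>0)&(abs(Q[...,1])<25)&(abs(Q[...,0])<40)&(Q[...,2]<60)&(Q[...,2]>-90)
    q=Q[m]; i=np.argsort(-q[:,2]); print(len(q),q[i[:400:40]].round(1).tolist())
    v,u=np.nonzero(m); print("tip px",u[i[:20]].mean(),v[i[:20]].mean())
c=shot("scene"); P=cloud(c); m=(c["depth"]>0)&(np.hypot(P[...,0]-428,P[...,1]+338)<40)&(P[...,2]>75)
q=P[m]; i=np.argsort(q[:,2]); print(q[i[:100:10]].round().tolist())
E
```

```text
8160 [[12.4, -1.6, -36.5], [13.0, 2.3, -38.8], [12.8, 0.1, -40.3], [13.5, -5.8, -40.9], [12.8, -4.1, -41.4], [12.7, -1.1, -42.2], [9.4, -9.2, -42.9], [8.7, 6.9, -43.5], [9.1, -12.0, -44.2], [8.9, 11.8, -44.9]]
tip px 316.65 243.15
8232 [[12.4, -2.9, -36.4], [13.0, 3.6, -38.9], [13.1, 1.9, -40.1], [8.9, -11.0, -41.1], [8.7, -11.8, -41.6], [13.2, -2.8, -42.2], [8.9, -9.6, -42.9], [9.2, -9.1, -43.6], [13.2, 1.4, -44.2], [13.5, -6.5, -44.8]]
tip px 316.4 243.1
[[434.0, -336.0, 199.0], [441.0, -334.0, 205.0], [439.0, -329.0, 208.0], [440.0, -338.0, 211.0], [440.0, -346.0, 213.0], [442.0, -338.0, 215.0], [433.0, -347.0, 218.0], [441.0, -346.0, 220.0], [445.0, -335.0, 223.0], [442.0, -337.0, 226.0]]
```

Both cameras put the shut fingertips about 36 mm behind the reported TCP, which explains the miss. I'll correct for that: fingertips at 28 mm means a TCP z of about -11.

```bash
python3 -m jog '[{"tx":0,"ty":0,"tz":0,"ax":0,"ay":0,"az":0,"jaw":-0.6},{"tx":0,"ty":0,"tz":0,"ax":0,"ay":0,"az":0,"jaw":-0.6},{"tx":0,"ty":0,"tz":0,"ax":0,"ay":0,"az":0,"jaw":-0.6},{"tx":0,"ty":0,"tz":50,"ax":0,"ay":0,"az":0,"jaw":-0.6},{"tx":0,"ty":0,"tz":50,"ax":0,"ay":0,"az":0,"jaw":-0.6}]'; python3 -m jog '[{"tx":0,"ty":0,"tz":20,"ax":0,"ay":0,"az":0,"jaw":-0.6},{"tx":0,"ty":0,"tz":20,"ax":0,"ay":0,"az":0,"jaw":-0.6},{"tx":0,"ty":0,"tz":20,"ax":0,"ay":0,"az":0,"jaw":-0.6},{"tx":0,"ty":0,"tz":16,"ax":0,"ay":0,"az":0,"jaw":-0.6},{"tx":0,"ty":0,"tz":0,"ax":0,"ay":0,"az":0,"jaw":-0.6}]' ; python3 -m jog '[{"tx":0,"ty":0,"tz":0,"ax":0,"ay":0,"az":0,"jaw":1},{"tx":0,"ty":0,"tz":0,"ax":0,"ay":0,"az":0,"jaw":1},{"tx":0,"ty":0,"tz":0,"ax":0,"ay":0,"az":0,"jaw":1},{"tx":0,"ty":0,"tz":0,"ax":0,"ay":0,"az":0,"jaw":1}]' 60
```

```text
time_s: 6.32
eef_pos: [428.5, -338.0, 64.4]
ee_rot: [0.001, 0.79, 0.613, 0.0]
force: [0.7, -0.7, 0.0]
grip_width: 0.796
grip_force: 0.0
time_s: 6.95
eef_pos: [428.0, -337.4, -11.5]
ee_rot: [-0.001, 0.79, 0.613, -0.0]
force: [0.8, 0.6, 0.9]
grip_width: 0.798
grip_force: 0.0
time_s: 7.45
eef_pos: [428.8, -338.4, -9.6]
ee_rot: [0.001, 0.79, 0.613, 0.0]
force: [-0.2, 0.2, 6.2]
grip_width: 0.511
grip_force: 62.9
```

```bash
python3 -m jog '[{"tx":0,"ty":0,"tz":-10,"ax":0,"ay":0,"az":0,"jaw":1},{"tx":0,"ty":0,"tz":-30,"ax":0,"ay":0,"az":0,"jaw":1},{"tx":0,"ty":0,"tz":-40,"ax":0,"ay":0,"az":0,"jaw":1},{"tx":0,"ty":0,"tz":-40,"ax":0,"ay":0,"az":0,"jaw":1},{"tx":0,"ty":0,"tz":-20,"ax":0,"ay":0,"az":0,"jaw":1}]'; python3 -m jog '[{"tx":40,"ty":3,"tz":0,"ax":0,"ay":0,"az":0,"jaw":1},{"tx":50,"ty":3,"tz":0,"ax":0,"ay":0,"az":0,"jaw":1},{"tx":50,"ty":4,"tz":0,"ax":0,"ay":0,"az":0,"jaw":1},{"tx":50,"ty":4,"tz":0,"ax":0,"ay":0,"az":0,"jaw":1},{"tx":40,"ty":2,"tz":0,"ax":0,"ay":0,"az":0,"jaw":1}]' ; python3 -m jog '[{"tx":0,"ty":0,"tz":0,"ax":0,"ay":0,"az":-0.12,"jaw":1},{"tx":0,"ty":0,"tz":0,"ax":0,"ay":0,"az":-0.13,"jaw":1},{"tx":0,"ty":0,"tz":0,"ax":0,"ay":0,"az":-0.12,"jaw":1},{"tx":0,"ty":0,"tz":0,"ax":0,"ay":0,"az":0,"jaw":1},{"tx":0,"ty":0,"tz":0,"ax":0,"ay":0,"az":0,"jaw":1}]'
python3 - <<'E'
from fit import *
print(pose(),sense()["joints"].round(2),sense()["grip_width"])
c=shot("wrist","w6.png"); P=cloud(c)
q=seg(c,(80,80,40),(95,255,255),(400,620,-250,50,100,260)); print("off",len(q),rect(q)); z=np.sort(q[:,2]); print(z[[20,len(z)//2,-20]].round(1))
s=seg(c,(8,150,120),(22,255,255),(450,640,20,180,25,90)); print("stop",len(s),rect(s),[np.percentile(s[:,2],k).round() for k in(2,50,98)])
f=seg(c,(0,0,90),(179,60,255),(450,680,-220,220,43,49)); print("fence",len(f),rect(f),f[:,2].mean().round(1))
b=seg(c,(8,40,90),(25,190,255),(380,680,-220,220,18,26)); print("bed",len(b),rect(b),b[:,2].mean().round(1))
E
```

```text
time_s: 8.07
eef_pos: [428.6, -338.1, 131.8]
ee_rot: [0.001, 0.79, 0.613, 0.0]
force: [0.2, -0.3, -3.9]
grip_width: 0.513
grip_force: 62.3
time_s: 8.7
eef_pos: [500.8, -117.0, 129.6]
ee_rot: [-0.0, 0.79, 0.614, -0.0]
force: [0.6, -0.4, -3.7]
grip_width: 0.516
grip_force: 62.2
time_s: 9.32
eef_pos: [500.6, -118.9, 129.4]
ee_rot: [-0.0, 0.664, 0.747, -0.0]
force: [-0.3, -0.2, -2.7]
grip_width: 0.513
grip_force: 62.2
(array([ 500.6, -118.9,  129.4]), 'yaw_y', 0.1177, 'tilt', array([-0.0002,  0.0001])) [-0.46  0.36  1.63  0.    1.16 -0.58] 0.5125009812079256
off 26740 (array([ 501.2, -110.6,   94.9,   48.8]), np.float64(0.1275))
[144.8 194.3 237.3]Traceback (most recent call last):
  File "<stdin>", line 5, in <module>
    return _quantile_unchecked(
        a, q, axis, out, overwrite_input, method, keepdims, weights)
    return _ureduce(a,
                    func=_quantile_ureduce_func,
    ...<5 lines>...
                    overwrite_input=overwrite_input,
                    method=method)
    r = func(a, **kwargs)
    result = _quantile(arr,
                       quantiles=q,
    ...<2 lines>...
                       out=out,
                       weights=wgt)
    slices_having_nans = np.isnan(arr[-1, ...])
                                  ~~~^^^^^^^^^
IndexError: index -1 is out of bounds for axis 0 with size 0
```

View pics/w6.png

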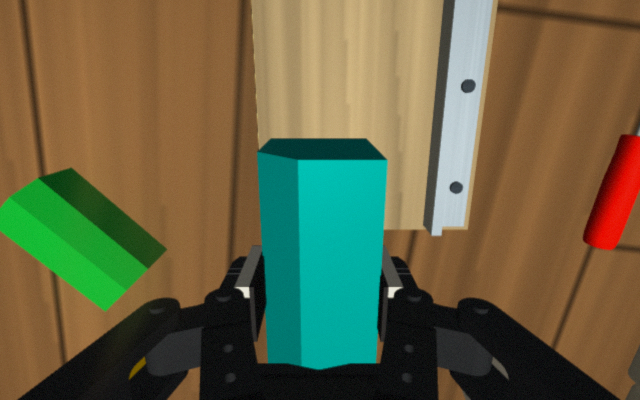

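The bar is gripped at (320,250), level and parallel to the jig. The fence spans columns 430–490 and the stop is out of view. I'll refine the fence line from this view and combine the stop from all cameras.

```bash
python3 - <<'E'
from fit import *
c=shot("wrist")
f=seg(c,(0,0,90),(179,60,255),(450,700,-220,220,43,49)); print("w fence",len(f),rect(f),f[:,2].mean().round(1))
b=seg(c,(8,40,90),(25,190,255),(380,680,-220,220,18,26)); print("w bed",len(b),rect(b),b[:,2].mean().round(1))
O=np.array([528.4,5]); a=.12; J=np.array([[np.cos(a),-np.sin(a)],[np.sin(a),np.cos(a)]])
g=(f[:,:2]-O)@J; print("w fence jig x",np.percentile(g[:,0],[2,98]).round(1),"ymin",np.percentile(g[:,1],1).round(1))
# slope of the fence's near edge
for lo,hi in((-150,-120),(-120,-90),(-90,-60)):
    k=g[(g[:,1]>lo)&(g[:,1]<hi)]; print(lo,len(k),np.percentile(k[:,0],[3,97]).round(1) if len(k)>9 else "")
for n in("top","scene"):
    c=shot(n)
    s=seg(c,(8,150,120),(22,255,255),(450,640,20,180,25,90)); k=(s[:,:2]-O)@J; print(n,"stop",len(k),np.percentile(k[:,0],[2,98]).round(1),np.percentile(k[:,1],[2,10,90,98]).round(1))
    t=k[(s[:,2]>55)&(s[:,2]<64)]; print("  top face",len(t),np.percentile(t[:,0],[2,98]).round(1),np.percentile(t[:,1],[2,98]).round(1))
    f=seg(c,(0,0,90),(179,60,255),(450,680,-220,220,43,49)); k=(f[:,:2]-O)@J; print("  fence",np.percentile(k[:,0],[3,97]).round(1),np.percentile(k[:,1],[1,99]).round(1))
    for r in place_of("stop_face",n)[:1]: print("  net stop_face",r["conf"],((at_z(c,r["centre"],37.5)[:2]-O)@J).round(1))
E
```

```text
w fence 2814 (array([589. , -57.8, 168.6,   9.1]), np.float64(0.1176)) 46.6
w bed 30279 (array([535.5, -64.3, 180.3, 180.1]), np.float64(-1.453)) 22.6
w fence jig x [48.5 56.6] ymin -151.7
-150 403 [48.5 56.4]
-120 442 [48.4 56.3]
-90 487 [48.5 56.5]
top stop 111 [13.3 62.4] [ 74.4  75.9  99.6 101.6]
  top face 75 [13.9 62.5] [ 75.  101.6]
  fence [51.2 59.8] [-62.4 154.3]
  net stop_face 0.59 [24.7 80.2]
scene stop 227 [12.7 63.3] [69.1 69.9 92.8 98.2]
  top face 143 [13.  63.4] [69.2 99.1]
  fence [49.1 58.5] [-155.7  148.7]
  net stop_face 0.77 [17.3 72.9]
```

```bash
python3 -m jog '[{"tx":30,"ty":16,"tz":0,"ax":0,"ay":0,"az":-0.002,"jaw":1},{"tx":35,"ty":17,"tz":0,"ax":0,"ay":0,"az":0,"jaw":1},{"tx":35,"ty":17,"tz":0,"ax":0,"ay":0,"az":0,"jaw":1},{"tx":22,"ty":14.5,"tz":0,"ax":0,"ay":0,"az":0,"jaw":1},{"tx":0,"ty":0,"tz":20,"ax":0,"ay":0,"az":0,"jaw":1}]'; python3 -m jog '[{"tx":0,"ty":0,"tz":30,"ax":0,"ay":0,"az":0,"jaw":1},{"tx":0,"ty":0,"tz":25,"ax":0,"ay":0,"az":0,"jaw":1},{"tx":0,"ty":0,"tz":15,"ax":0,"ay":0,"az":0,"jaw":1},{"tx":0,"ty":0,"tz":0,"ax":0,"ay":0,"az":0,"jaw":1},{"tx":0,"ty":0,"tz":0,"ax":0,"ay":0,"az":0,"jaw":1}]'
python3 - <<'E'
from fit import *
print(pose(),sense()["force"])
c=shot("wrist","w7.png"); O=np.array([528.4,5]); a=.12; J=np.array([[np.cos(a),-np.sin(a)],[np.sin(a),np.cos(a)]])
s=seg(c,(8,150,120),(22,255,255),(450,640,20,180,25,75)); k=(s[:,:2]-O)@J
print(len(k)); 
if len(k): print(np.percentile(k[:,0],[2,98]).round(1),np.percentile(k[:,1],[1,5,10,50]).round(1),np.percentile(s[:,2],[2,98]))
q=seg(c,(80,80,40),(95,255,255),(450,640,-150,120,20,110)); k=(q[:,:2]-O)@J; e=k[k[:,1]>np.percentile(k[:,1],99.8)-25]; print("bar end y",np.percentile(k[:,1],[98,99.5]).round(1),"x",np.percentile(e[:,0],[1,99]).round(1),"z",np.percentile(q[:,2],[2,98]).round(1))
E
```

```text
time_s: 10.25
eef_pos: [551.3, 11.4, 110.1]
ee_rot: [0.001, 0.662, 0.75, 0.001]
force: [0.5, -0.7, -4.0]
grip_width: 0.512
grip_force: 62.3
time_s: 10.88
eef_pos: [550.7, 9.9, 40.3]
ee_rot: [0.001, 0.663, 0.749, 0.0]
force: [0.5, 0.4, -3.3]
grip_width: 0.512
grip_force: 62.2
(array([550.7,   9.9,  40.3]), 'yaw_y', 0.1219, 'tilt', array([ 0.0017, -0.0003])) [ 0.52714242  0.43133835 -3.34386494]
7909
[11.9 61.5] [72.5 73.8 75.1 88. ] [59.23141325 62.11336139]
bar end y [57.3 57.4] x [ 0.9 44.5] z [ 71.3 106.6]
```

View pics/w7.png

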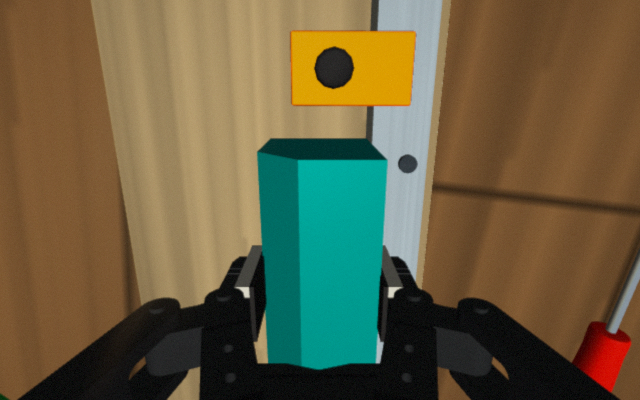

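The stop's lower edge is at row 104 and the bar is below it. The gap is about 15 mm, with about 4 mm to the fence. Lowering.

```bash
python3 -m jog '[{"tx":0,"ty":0,"tz":15,"ax":0,"ay":0,"az":0,"jaw":1},{"tx":0,"ty":0,"tz":9,"ax":0,"ay":0,"az":0,"jaw":1},{"tx":0,"ty":0,"tz":0,"ax":0,"ay":0,"az":0,"jaw":1}]';  python3 -m jog '[{"tx":0,"ty":0,"tz":2,"ax":0,"ay":0,"az":0,"jaw":1},{"tx":0,"ty":0,"tz":0,"ax":0,"ay":0,"az":0,"jaw":1}]'; python3 -m jog '[{"tx":0,"ty":0,"tz":1,"ax":0,"ay":0,"az":0,"jaw":1},{"tx":0,"ty":0,"tz":0,"ax":0,"ay":0,"az":0,"jaw":1}]'
```

```text
time_s: 11.3
eef_pos: [549.4, 10.1, 14.3]
ee_rot: [-0.001, 0.663, 0.749, -0.001]
force: [0.6, 0.2, -2.6]
grip_width: 0.512
grip_force: 62.2
time_s: 11.55
eef_pos: [550.1, 9.9, 13.4]
ee_rot: [0.0, 0.663, 0.749, 0.0]
force: [1.1, -0.6, -2.9]
grip_width: 0.511
grip_force: 62.2
time_s: 11.8
eef_pos: [550.1, 9.9, 12.5]
ee_rot: [0.0, 0.663, 0.749, 0.0]
force: [0.4, -0.2, -2.6]
grip_width: 0.511
grip_force: 62.4
```

```bash
python3 -m jog '[{"tx":6,"ty":0,"tz":0,"ax":0,"ay":0,"az":0,"jaw":1},{"tx":5,"ty":0,"tz":0,"ax":0,"ay":0,"az":0,"jaw":1},{"tx":0,"ty":0,"tz":1,"ax":0,"ay":0,"az":0,"jaw":1},{"tx":0,"ty":0,"tz":0,"ax":0,"ay":0,"az":0,"jaw":1}]';  python3 -m jog '[{"tx":1,"ty":0,"tz":0,"ax":0,"ay":0,"az":0,"jaw":1},{"tx":1,"ty":0,"tz":0,"ax":0,"ay":0,"az":0,"jaw":1},{"tx":0,"ty":0,"tz":0,"ax":0,"ay":0,"az":0,"jaw":1}]'; python3 -m jog '[{"tx":0.7,"ty":0,"tz":0,"ax":0,"ay":0,"az":0,"jaw":1},{"tx":0,"ty":0,"tz":0,"ax":0,"ay":0,"az":0,"jaw":1}]'
```

```text
time_s: 12.3
eef_pos: [549.0, 21.5, 12.4]
ee_rot: [0.0, 0.663, 0.749, 0.001]
force: [-1.8, 1.7, 7.9]
grip_width: 0.512
grip_force: 64.3
time_s: 12.68
eef_pos: [549.3, 22.6, 12.4]
ee_rot: [0.001, 0.663, 0.749, 0.0]
force: [-0.2, -2.0, 5.8]
grip_width: 0.511
grip_force: 64.0
time_s: 12.92
eef_pos: [549.3, 23.2, 12.4]
ee_rot: [0.001, 0.663, 0.749, 0.0]
force: [-0.2, -1.9, 5.6]
grip_width: 0.511
grip_force: 64.0
```

```bash
for i in 1; do :; done; python3 -m jog '[{"tx":0.7,"ty":0,"tz":0,"ax":0,"ay":0,"az":0,"jaw":1},{"tx":0,"ty":0,"tz":0,"ax":0,"ay":0,"az":0,"jaw":1}]' | grep -E "pos|force"; python3 -m jog '[{"tx":0.7,"ty":0,"tz":0,"ax":0,"ay":0,"az":0,"jaw":1},{"tx":0,"ty":0,"tz":0,"ax":0,"ay":0,"az":0,"jaw":1}]'| grep -E "pos|force"
```

```text
eef_pos: [549.3, 23.9, 12.4]
force: [0.6, -1.9, 5.7]
grip_force: 64.0
eef_pos: [549.2, 24.6, 12.4]
force: [0.6, -2.8, 5.1]
grip_force: 64.0
```

```bash
python3 -m jog '[{"tx":0.5,"ty":0,"tz":0,"ax":0,"ay":0,"az":0,"jaw":1},{"tx":0,"ty":0,"tz":0,"ax":0,"ay":0,"az":0,"jaw":1}]' | grep -E "pos|force"; python3 -m jog '[{"tx":0.5,"ty":0,"tz":0,"ax":0,"ay":0,"az":0,"jaw":1},{"tx":0,"ty":0,"tz":0,"ax":0,"ay":0,"az":0,"jaw":1}]'| grep -E "pos|force"
```

```text
eef_pos: [549.2, 24.8, 12.4]
force: [0.7, -4.2, 4.4]
grip_force: 63.9
eef_pos: [549.2, 24.8, 12.4]
force: [-0.3, -7.4, 4.4]
grip_force: 63.7
```

Stop contact felt: the position holds and Fy rises to 7 N. I'll relax slightly, release, go up and look.

```bash
python3 -m jog '[{"tx":-0.5,"ty":0,"tz":0,"ax":0,"ay":0,"az":0,"jaw":1},{"tx":0,"ty":0,"tz":0,"ax":0,"ay":0,"az":0,"jaw":-0.4},{"tx":0,"ty":0,"tz":0,"ax":0,"ay":0,"az":0,"jaw":-0.4},{"tx":0,"ty":0,"tz":0,"ax":0,"ay":0,"az":0,"jaw":-0.4},{"tx":0,"ty":0,"tz":0,"ax":0,"ay":0,"az":0,"jaw":-0.4}]';  python3 -m jog '[{"tx":0,"ty":0,"tz":-10,"ax":0,"ay":0,"az":0,"jaw":-0.4},{"tx":0,"ty":0,"tz":-40,"ax":0,"ay":0,"az":0,"jaw":-0.4},{"tx":0,"ty":0,"tz":-40,"ax":0,"ay":0,"az":0,"jaw":1},{"tx":0,"ty":0,"tz":0,"ax":0,"ay":0,"az":0,"jaw":1},{"tx":0,"ty":0,"tz":0,"ax":0,"ay":0,"az":0,"jaw":1}]'
cat > look.py <<'E'
from fit import *
import sys
print(pose(),sense()["force"].round(1),sense()["joints"].round(2))
c=shot("wrist",sys.argv[1]); O=np.array([528.4,5]); a=.12; J=np.array([[np.cos(a),-np.sin(a)],[np.sin(a),np.cos(a)]])
s=seg(c,(8,150,120),(22,255,255),(450,640,20,180,25,75)); k=(s[:,:2]-O)@J
if len(k): print("stop",np.percentile(k[:,1],[1,5]).round(1))
f=seg(c,(0,0,90),(179,60,255),(450,700,-220,220,43,49)); k=(f[:,:2]-O)@J; print("fence",np.percentile(k[:,0],[2,98]).round(1) if len(k) else "")
q=seg(c,(80,80,40),(95,255,255),(450,640,-150,150,20,110)); t=q[q[:,2]>74]; k=(t[:,:2]-O)@J; print("bar top: x",np.percentile(k[:,0],[1,99]).round(1),"y",np.percentile(k[:,1],[.5,99.5]).round(1),"z",t[:,2].mean().round(1),rect(t))
E
python3 look.py w8.png
```

```text
time_s: 14.55
eef_pos: [548.0, 25.6, 11.2]
ee_rot: [-0.0, 0.663, 0.749, -0.0]
force: [-0.3, -0.8, 0.1]
grip_width: 0.699
grip_force: 0.0
time_s: 15.18
eef_pos: [547.7, 25.5, 100.9]
ee_rot: [-0.0, 0.663, 0.749, -0.0]
force: [-1.3, -0.6, -0.2]
grip_width: 0.062
grip_force: 0.0
(array([547.7,  25.5, 100.9]), 'yaw_y', 0.122, 'tilt', array([-0.0008,  0.0001])) [-1.3 -0.6 -0.2] [-0.17  0.46  1.56 -0.    1.13 -0.29]
stop [72.6 73.8]
fence [49.1 56.8]
bar top: x [13.4 45.3] y [-35.8  72.2] z 77.4 (array([554.8,  25.4, 110.6,  34. ]), np.float64(0.1211))
```

The bar is flat with its end on the stop and about 3.5 mm off the fence. Next I tilt the shut fingers 45° about tool x for the diagonal push.

```bash
python3 -m jog '[{"tx":0,"ty":-20,"tz":-30,"ax":0,"ay":0,"az":0,"jaw":1},{"tx":0,"ty":0,"tz":0,"ax":-0.157,"ay":0,"az":0,"jaw":1},{"tx":0,"ty":0,"tz":0,"ax":-0.157,"ay":0,"az":0,"jaw":1},{"tx":0,"ty":0,"tz":0,"ax":-0.157,"ay":0,"az":0,"jaw":1},{"tx":0,"ty":0,"tz":0,"ax":-0.157,"ay":0,"az":0,"jaw":1}]'; python3 -m jog '[{"tx":0,"ty":0,"tz":0,"ax":-0.157,"ay":0,"az":0,"jaw":1},{"tx":0,"ty":0,"tz":0,"ax":0,"ay":0,"az":0,"jaw":1},{"tx":0,"ty":0,"tz":0,"ax":0,"ay":0,"az":0,"jaw":1}]'
cat > tip.py <<'E'
from fit import *
s=sense(); T=T_wt(s); O=np.array([528.4,5]); a=.12; J=np.array([[np.cos(a),-np.sin(a)],[np.sin(a),np.cos(a)]])
p=T[:3,3]-36*T[:3,2]; z=T[:3,2]; tip=np.append((p[:2]-O)@J,p[2]); zd=np.append(z[:2]@J,z[2])
print("tip jig",tip.round(1),"z",zd.round(3),"F jig",np.append(s["force"][:2]@J,s["force"][2]).round(1),s["joints"].round(2))
g=np.array([8.3,17.3,69])-tip; w=np.append(J@g[:2],g[2]); print("to bevel_mid in tool",(T[:3,:3].T@w).round(1))
E
python3 tip.py
python3 - <<'E'
from fit import *
s=sense(); c=shot("wrist","w9.png"); P=cloud(c); T=np.linalg.inv(T_wt(s)); Q=P@T[:3,:3].T+T[:3,3]
m=(c["depth"]>0)&(abs(Q[...,1])<25)&(abs(Q[...,0])<30)&(Q[...,2]<-20)&(Q[...,2]>-90); q=Q[m]; print(q[np.argsort(-q[:,2])[:300:50]].round(1).tolist())
E
```

```text
time_s: 15.85
eef_pos: [528.2, 25.8, 130.5]
ee_rot: [0.191, 0.632, 0.717, 0.223]
force: [1.4, 0.5, 0.8]
grip_width: -0.001
grip_force: 0.0
time_s: 16.23
eef_pos: [530.8, 31.8, 131.3]
ee_rot: [0.207, 0.62, 0.712, 0.256]
force: [0.6, 0.2, 0.4]
grip_width: 0.0
grip_force: 0.0
tip jig [-16.7  25.1 159.5] z [ 0.621  0.034 -0.783] F jig [0.7 0.1 0.4] [-0.33  0.11  2.14  0.85  0.42 -1.18]
to bevel_mid in tool [-10.5 -36.7  86.2]
[[12.6, 3.9, -36.6], [12.8, -0.8, -38.9], [13.4, -3.8, -40.4], [13.4, -4.6, -41.2], [8.6, 13.2, -42.0], [9.0, 9.7, -42.8]]
```

View pics/w9.png

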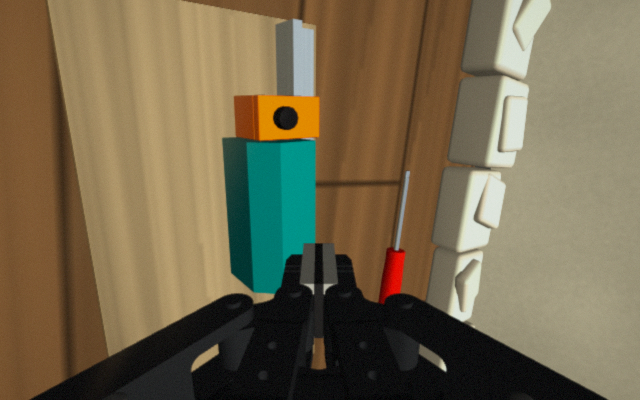

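The bar lies at (270,210) against the orange stop, and the shut fingertips are at (318,250). The tilt reached 38°, so I'll finish it.

```bash
python3 -m jog '[{"tx":0,"ty":-10,"tz":0,"ax":-0.057,"ay":-0.017,"az":0,"jaw":1},{"tx":0,"ty":-10,"tz":0,"ax":-0.057,"ay":-0.017,"az":0,"jaw":1},{"tx":0,"ty":0,"tz":0,"ax":0,"ay":0,"az":0,"jaw":1},{"tx":0,"ty":0,"tz":0,"ax":0,"ay":0,"az":0,"jaw":1}]'; python3 tip.py
```

```text
time_s: 16.77
eef_pos: [518.7, 31.5, 121.2]
ee_rot: [0.247, 0.611, 0.696, 0.285]
force: [-0.4, 0.2, -0.0]
grip_width: -0.002
grip_force: 0.0
tip jig [-31.6  27.1 146.9] z [ 0.698  0.011 -0.716] F jig [-0.4  0.2 -0. ] [-0.36  0.1   2.26  1.37  0.34 -1.73]
to bevel_mid in tool [-10.6 -25.9  83.5]
```

```bash
python3 -m jog '[{"tx":-5,"ty":-13,"tz":0,"ax":0,"ay":0,"az":0,"jaw":1},{"tx":-5,"ty":-13,"tz":0,"ax":0,"ay":0,"az":0,"jaw":1},{"tx":0,"ty":0,"tz":20,"ax":0,"ay":0,"az":0,"jaw":1},{"tx":0,"ty":0,"tz":20,"ax":0,"ay":0,"az":0,"jaw":1},{"tx":0,"ty":0,"tz":0,"ax":0,"ay":0,"az":0,"jaw":1}]'; python3 tip.py;  python3 -m jog '[{"tx":0,"ty":0,"tz":15,"ax":0,"ay":0,"az":0,"jaw":1},{"tx":0,"ty":0,"tz":15,"ax":0,"ay":0,"az":0,"jaw":1},{"tx":0,"ty":0,"tz":0,"ax":0,"ay":0,"az":0,"jaw":1},{"tx":0,"ty":0,"tz":0,"ax":0,"ay":0,"az":0,"jaw":1}]'; python3 tip.py
```

```text
time_s: 17.4
eef_pos: [529.1, 23.4, 73.4]
ee_rot: [0.246, 0.611, 0.696, 0.285]
force: [0.5, -0.4, 0.3]
grip_width: 0.001
grip_force: 0.0
tip jig [-22.2  17.7  99.2] z [ 0.697  0.012 -0.717] F jig [ 0.4 -0.5  0.3] [-0.37  0.25  2.27  1.8   0.36 -2.19]
to bevel_mid in tool [-1.   0.8 42.9]
time_s: 17.9
eef_pos: [549.1, 25.9, 53.0]
ee_rot: [0.247, 0.611, 0.696, 0.285]
force: [-0.6, -0.2, 0.1]
grip_width: -0.001
grip_force: 0.0
tip jig [-2.1 17.9 78.7] z [ 0.699  0.011 -0.715] F jig [-0.6 -0.1  0.1] [-0.34  0.34  2.23  1.97  0.36 -2.34]
to bevel_mid in tool [-0.8  0.6 14.2]
```

```bash
python3 -m jog '[{"tx":0,"ty":0,"tz":6,"ax":0,"ay":0,"az":0,"jaw":1},{"tx":0,"ty":0,"tz":5,"ax":0,"ay":0,"az":0,"jaw":1},{"tx":0,"ty":0,"tz":0,"ax":0,"ay":0,"az":0,"jaw":1}]'>/dev/null; python3 tip.py;  python3 -m jog '[{"tx":0,"ty":0,"tz":1,"ax":0,"ay":0,"az":0,"jaw":1},{"tx":0,"ty":0,"tz":0,"ax":0,"ay":0,"az":0,"jaw":1}]' >/dev/null; python3 tip.py;  python3 -m jog '[{"tx":0,"ty":0,"tz":1,"ax":0,"ay":0,"az":0,"jaw":1},{"tx":0,"ty":0,"tz":0,"ax":0,"ay":0,"az":0,"jaw":1}]' >/dev/null; python3 tip.py
```

```text
tip jig [ 6.1 17.9 70.1] z [ 0.698  0.01  -0.716] F jig [-0.3  0.1 -0. ] [-0.33  0.38  2.21  2.03  0.36 -2.39]
to bevel_mid in tool [-0.7  0.8  2.4]
tip jig [ 6.6 18.  69.6] z [ 0.699  0.01  -0.715] F jig [0.3 0.3 2. ] [-0.33  0.38  2.21  2.03  0.36 -2.4 ]
to bevel_mid in tool [-0.7  0.7  1.6]
tip jig [ 7.6 18.  69.4] z [ 0.7    0.01  -0.714] F jig [-3.1  0.1  9. ] [-0.33  0.38  2.21  2.03  0.36 -2.4 ]
to bevel_mid in tool [-0.7  0.2  0.8]
```

Contact made, but the force is mostly vertical. I'll move horizontally towards the fence, which in the tool frame is ty≈tz.

```bash
python3 -m jog '[{"tx":0,"ty":1.1,"tz":0.4,"ax":0,"ay":0,"az":0,"jaw":1},{"tx":0,"ty":0,"tz":0,"ax":0,"ay":0,"az":0,"jaw":1}]' >/dev/null; python3 tip.py;  python3 -m jog '[{"tx":0,"ty":0.7,"tz":0.7,"ax":0,"ay":0,"az":0,"jaw":1},{"tx":0,"ty":0,"tz":0,"ax":0,"ay":0,"az":0,"jaw":1}]' >/dev/null; python3 tip.py; python3 -m jog '[{"tx":0,"ty":0.7,"tz":0.7,"ax":0,"ay":0,"az":0,"jaw":1},{"tx":0,"ty":0,"tz":0,"ax":0,"ay":0,"az":0,"jaw":1}]' >/dev/null; python3 tip.py
```

```text
tip jig [ 7.7 18.  69.4] z [ 0.698  0.01  -0.716] F jig [-12.6  -0.4  13.5] [-0.33  0.38  2.2   2.03  0.36 -2.39]
to bevel_mid in tool [-0.7  0.1  0.7]
tip jig [ 7.8 18.1 69.4] z [ 0.697  0.009 -0.717] F jig [-26.7  -1.2  26. ] [-0.33  0.38  2.2   2.03  0.35 -2.39]
to bevel_mid in tool [-0.8  0.1  0.6]
tip jig [ 8.  18.1 69.4] z [ 0.697  0.008 -0.717] F jig [-42.3  -2.3  38.3] [-0.33  0.38  2.2   2.03  0.35 -2.39]
to bevel_mid in tool [-0.8 -0.   0.5]
```

It's already hard against the fence and the force has overshot, so I'm backing off at once.

```bash
python3 -m jog '[{"tx":0,"ty":-0.7,"tz":-0.7,"ax":0,"ay":0,"az":0,"jaw":1},{"tx":0,"ty":-0.7,"tz":-0.7,"ax":0,"ay":0,"az":0,"jaw":1},{"tx":0,"ty":0,"tz":-0.2,"ax":0,"ay":0,"az":0,"jaw":1},{"tx":0,"ty":0,"tz":0,"ax":0,"ay":0,"az":0,"jaw":1}]'; python3 tip.py; python3 look.py w10.png
python3 - <<'E'
from fit import *
O=np.array([528.4,5]); a=.12; J=np.array([[np.cos(a),-np.sin(a)],[np.sin(a),np.cos(a)]])
c=shot("scene"); 
q=seg(c,(80,80,40),(95,255,255),(450,640,-150,150,20,110)); t=q[q[:,2]>74]; k=(t[:,:2]-O)@J; print("scene bar top x",np.percentile(k[:,0],[1,99]).round(1),"y",np.percentile(k[:,1],[1,99]).round(1),rect(t))
f=seg(c,(0,0,90),(179,60,255),(450,700,-220,220,43,49)); k=(f[:,:2]-O)@J; print("fence",np.percentile(k[:,0],[2,98]).round(1))
s=seg(c,(8,150,120),(22,255,255),(450,640,20,180,25,90)); k=(s[:,:2]-O)@J; t=k[(s[:,2]>55)&(s[:,2]<64)]; print("stop",np.percentile(t[:,1],[2,98]).round(1))
w=cv2.imread("pics/w10.png"); cv2.imwrite("pics/w10c.png",np.hstack([w[60:360,150:450],cv2.resize(c["color"][140:240,250:400],(450,300))[:,:,::-1]]))
E
```

```text
time_s: 20.02
eef_pos: [558.8, 27.2, 43.7]
ee_rot: [0.247, 0.612, 0.696, 0.284]
force: [-7.8, -1.8, 9.7]
grip_width: -0.002
grip_force: 6.6
tip jig [ 7.7 18.  69.5] z [ 0.698  0.01  -0.716] F jig [-8.  -0.8  9.7] [-0.33  0.38  2.2   2.03  0.36 -2.39]
to bevel_mid in tool [-0.7  0.1  0.8]
(array([558.8,  27.2,  43.7]), 'yaw_y', 0.1263, 'tilt', array([0.6919, 0.0935])) [-7.8 -1.8  9.7] [-0.33  0.38  2.2   2.03  0.36 -2.39]
stop [72.7 73.9]
fence [48.1 56.9]
bar top: x [ 2.8 48.4] y [-9.8 72.2] z 77.7 (array([532.2,  35.6,  85.9,  84.3]), np.float64(0.1037))
scene bar top x [16.1 50.2] y [-39.8  69.1] (array([558.9,  23.8, 110.5,  36.9]), np.float64(0.118))
fence [49.1 58.4]
stop [69.8 98.9]
```

View pics/w10c.png

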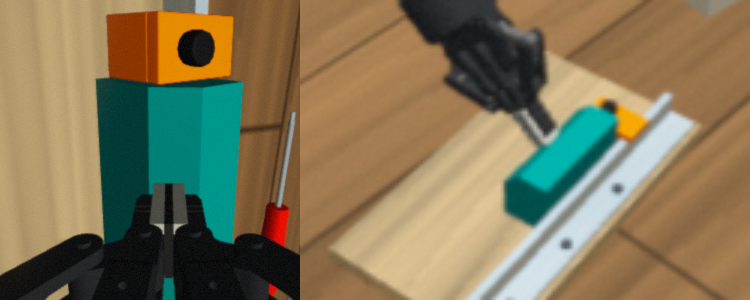

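The bar sits against the fence, and the picture shows its end on the stop. The push is about 12.6 N, as much across as down. I'll check it holds steady, then hand in.

```bash
python3 -m jog '[{"tx":0,"ty":0,"tz":0,"ax":0,"ay":0,"az":0,"jaw":1},{"tx":0,"ty":0,"tz":0,"ax":0,"ay":0,"az":0,"jaw":1},{"tx":0,"ty":0,"tz":0,"ax":0,"ay":0,"az":0,"jaw":1},{"tx":0,"ty":0,"tz":0,"ax":0,"ay":0,"az":0,"jaw":1},{"tx":0,"ty":0,"tz":0,"ax":0,"ay":0,"az":0,"jaw":1}]'>/dev/null; python3 tip.py; python3 -c "
from rig import finish_job; print(finish_job())"
```

```text
tip jig [ 7.7 18.  69.5] z [ 0.698  0.01  -0.716] F jig [-8.7 -0.4 10.3] [-0.33  0.38  2.2   2.03  0.36 -2.39]
to bevel_mid in tool [-0.7  0.1  0.7]
the job is handed in; nothing more can be done
None
```

I handed the job in with the offcut flat on the bed, against the fence and stop, under a steady diagonal push of about 13 N; the push briefly peaked near 57 N before I backed it off, and no verdict came back.

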